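Cock the striker of the tile ring tester

ROBOT

A 6-joint arm with a two-finger parallel gripper is mounted at the origin on the work surface. World frame = base frame: x ahead of the robot, y to its left, z up, the work surface at z = 0. Lengths are in m, angles in rad, forces in N, time in s.
With the tool pointing down it reaches from about 0.425 to 0.95 m from the base axis. Payload 3.5 kg.
Tool frame: the origin (TCP) lies at the centre of the arm's flange, where the gripper is bolted on; the fingertips stand 173 mm ahead of it and the grasp point (between the pads) lies 155 mm ahead of it (ctrl.tcp_to_grasp is the distance from the TCP to the grasp point, in m); z points along the fingers, x is the direction in which the jaws open and shut, and the axes are right-handed (so a half turn about z gives the same grasp; the last joint's range is limited). The gripper opens to 85 mm and grips with 20 to 120 N. Pads are 22 mm wide; open, the fingers measure 114 mm over their backs; the gripper's body (76 mm by 85 mm) begins 54 mm behind the grasp point. The pads swing forward as they close: fully open they stand 13 mm farther back than shut.
Start: joints at [1.05, 0.286, 1.577, -0, 1.279, -0.15], TCP at [0.245, 0.629, 0.405] pointing down, gripper open.
Joint ranges: [-2.77, 2.77], [-0.9, 2.22], [0.21, 2.48], [-1.53, 4.67], [0.24, 2.81], [-2.84, 2.84]. Speed limits (rad/s): [2.79, 2.79, 3.14, 3.14, 3.14, 3.14].

INTERFACE

Orientations are given as a unit quaternion [x, y, z, w].
In Python, from plant import readout, imaging, ctrl, spotter gives the robot as it stands.
- The arm moves only by the tool apply_moves, never from a script. Its argument "steps" is a list of rows, each an object of numbers: "tx", "ty", "tz": the shift along the tool's x, y, z in mm; "wx", "wy", "wz": the turn, a rotation vector about the tool's x, y, z in rad. In form: [{"tx": .., "ty": .., "tz": .., "wx": .., "wy": .., "wz": ..}, ...]. A call has 1 to 12 rows; each row is the pose to reach, as a shift and turn from the pose commanded when the call began, along the tool's axes at that moment; what a row does not reach only later rows make up. A row lasts 1/10 s, in which the tool goes at most 50 mm and 8.59 degrees, less where a joint would pass 70% of its speed; a pose out of reach is approached as far as the arm can. A call with a gripper value outside its range is refused whole. "hand" is the opening, from 0 (shut) to 1 (fully open), set as the call begins (left out, the last holds). The fingers move at their own pace and stop on an object; "force" is the grip in N (left out, the last holds). Time passes only in rows, so rows that repeat a pose let the fingers close. It gives the time, the measured TCP pose, the force and the opening at its end, in the units of the state.
- readout.get_state(): the state, without advancing time (a new reading comes with each control period).
- imaging.read_camera(name): name is "scene" or "side" or "wrist"; returns a dict with "img" (420x560x3 uint8, red, green, blue), "vfov" (degrees; the focal length in pixels is half the picture's height over the tangent of half this angle, whatever the lens; pixels are square), "cx", "cy" (the principal point, pixels), "R" (3x3) and "t" (3): a world point X has camera coordinates R X + t; the wrist camera has in their place "tool_from_camera" (4x4, takes a point from camera to tool coordinates, whose origin is the TCP and whose axes are the tool frame's). Camera axes: x right, y down, z forward; pixel columns grow to the right and rows downward; lengths in m; the calibration is good to about 2 mm. The wrist camera is an equidistant fisheye: a pixel r from the principal point sees the ray r / f radians off the axis. A picture is of the moment at which its call begins: read the wrist's pose just before it. There is no depth.
- ctrl.sign_off(): hands the job in, once; it reports no verdict.
Trained networks look in the newest picture that a camera, given by its name, has taken for a name from the list of things; names that differ only in an ending like _2 or _b are one class to them, and where a whole thing is asked for, a point or a joint stands for the part that bears it (a point fixed in the world has none). Each returns a list of dicts, best first, with "confidence" (0 to 1); they miss things now and then, are a little off and sometimes report something else, mostly with a low value. They report only what shows in the picture. A call takes as long as a camera call.
- spotter.trace(camera, label): "region" (420x560 bool, what is visible of it) and "uv" ([column, row] in pixels, amid what is visible of it).
The state is a dict: "time": time; "qpos": joint angles; "dq": joint speeds; "joint_efforts": joint torques, N m; "eef_pos": TCP position; "tcp_rot": TCP orientation; "contact_force": force on the tool from outside, world axes, zero at the start; "wrist_torque": the same for the moment, N m; "opening": opening from 0.0 (shut) to 1.0 (fully open).
Only numpy, scipy, OpenCV 4.12 (cv2) and the standard library are available. Lean on these libraries where they do the work, as an engineer would, in place of code of your own. Each camera call takes 0.05 s, during which the arm holds its last target.

TASK

Of the two ring testers on the pottery bench, take the one that has a test tile standing in its holder: draw its sprung striker arm back by the upright wooden handle, away from the tile, until the hair-trigger catch hooks the end of the arm, then let go so that it stays cocked. Do not let the striker snap back at the tile, and leave the other tester's striker at rest.

Things in the scene. Friction and masses are not known exactly. Their poses are not given: they have to be found in the camera images.
- tester: Ring tester with a tile in its holder: fixed plywood board 220 x 280 x 15 mm. Origin: centre of its underside, z up. Striker pivot: vertical axis at x = +65 mm, y = 0 of this frame. At rest the striker points 150 deg anticlockwise from +x (seen from above), beside the 63 mm high tile; cocked, to 210 deg at the catch. Only the handle rises over 65 mm. A loose cutter lies at the +x -y corner.
- handle (a point): The point to grip on the loaded tester's striker: on the axis of its upright wooden handle, a cylinder 22 mm in diameter that stands from 58 to 125 mm above the bench. This point is 100 mm above the bench and 100 mm from the pivot axis. The handle is fixed to the striker and moves with it.
- striker (a joint): Its striker (rad): 0 at rest, growing anticlockwise as drawn back. Spring: 2.5 N at the handle at rest, 4.5 N cocked. From 0.9 rad its end pushes the catch aside (under 2 N more); by 1.06 the catch snaps in and later holds it at 1.04. Stop at 1.22: draw to 1.10-1.18, let go. The catch, a steel hook lever 40-50 mm above the bench with a 65 mm high brass pin, fires at a touch of 1 to 2 N.
- spare_striker (a joint): Striker (rad) of the other tester, to be left alone: 0 at rest. That tester is the same but its tile holder is empty; it stands on the other side of the bench's middle, the two board centres at least 350 mm apart, and has a loose wooden stamp on its board's corner.

How it is judged:
By the outcome, as a careful person would: the job done as asked, in the order asked, and still so for the second after the job is handed in, with the robot touching nothing.
It also fails if it takes over 38 s, if anything falls off the work surface, if the arm or the gripper's body presses on something with over 40 N, if the wrist force passes 120 N, or if a joint passes its speed limit or range.

## Working session

There is one attempt and no reset: what is moved stays moved. The work goes in short steps, Python scripts to look and compute and a tool call to move; the robot and the scene stay as the last step left them, time stands still between calls to the robot, and variables do not carry over. Pictures are saved under pics/ and viewed, and the job is handed in when it is done.

Besides the shell and the picture viewer there is one more tool, called as a command line: name --argument value ..., lists and objects as JSON in quotes. apply_moves: Moves the arm, as the interface text tells. Its arguments: {"type":"object","properties":{"steps":{"type":"array","items":{"type":"object","properties":{"tx":{"type":"number"},"ty":{"type":"number"},"tz":{"type":"number"},"wx":{"type":"number"},"wy":{"type":"number"},"wz":{"type":"number"}}}},"hand":{"type":"number"},"force":{"type":"number"}},"required":["steps"]}

```bash
mkdir -p pics; cat > h.py <<'E'
import numpy as np, cv2
from scipy.spatial.transform import Rotation as Ro
from plant import readout, imaging, ctrl, spotter
def cam(n):
    s=readout.get_state(); c=imaging.read_camera(n); c['s']=s; c['n']=n
    c['f']=c['img'].shape[0]/2/np.tan(np.radians(c['vfov'])/2); return c
def save(c,name,im=None):
    cv2.imwrite('pics/'+name,(c['img'] if im is None else im)[:,:,::-1])
def ray(c,uv):
    d=np.array([uv[0]-c['cx'],uv[1]-c['cy']],float)/c['f']
    if c['n']=='wrist':
        r=np.hypot(*d); v=np.array([d[0]/r*np.sin(r),d[1]/r*np.sin(r),np.cos(r)]) if r>0 else np.array([0,0,1.])
        T=np.array(c['tool_from_camera']); R=Ro.from_quat(c['s']['tcp_rot']).as_matrix()
        return R@T[:3,3]+np.array(c['s']['eef_pos']), R@T[:3,:3]@v
    R=np.array(c['R']);t=np.array(c['t']); v=R.T@np.array([d[0],d[1],1]); return -R.T@t, v/np.linalg.norm(v)
def atz(c,uv,z):
    o,v=ray(c,uv); return o+v*(z-o[2])/v[2]
def proj(c,X):
    X=np.array(X,float)
    if c['n']=='wrist':
        T=np.array(c['tool_from_camera']); R=Ro.from_quat(c['s']['tcp_rot']).as_matrix()
        p=R.T@(X-np.array(c['s']['eef_pos'])); p=T[:3,:3].T@(p-T[:3,3])
        th=np.arctan2(np.hypot(p[0],p[1]),p[2]); h=np.hypot(p[0],p[1]); q=p[:2]/h*th
    else:
        p=np.array(c['R'])@X+np.array(c['t']); q=p[:2]/p[2]
    return q*c['f']+np.array([c['cx'],c['cy']])
def tri(rays):
    A=np.zeros((3,3));b=np.zeros(3)
    for o,v in rays:
        v=v/np.linalg.norm(v);P=np.eye(3)-np.outer(v,v);A+=P;b+=P@o
    X=np.linalg.solve(A,b); return X,[np.linalg.norm(np.cross(v/np.linalg.norm(v),X-o)) for o,v in rays]
E
python3 - <<'E'
from h import *
for n in ['scene','side','wrist']:
    c=cam(n); save(c,n+'0.png'); print(n,c['f'])
    for l in ['tester','handle','striker','spare_striker']:
        print(l,[(round(d['confidence'],2),np.round(d['uv']).tolist(),int(d['region'].sum())) for d in spotter.trace(n,l)])
s=readout.get_state();print(s)
E
```

```text
scene 528.8249213447788
tester [(0.76, [153.0, 264.0], 21192)]
handle [(0.88, [174.0, 224.0], 1330), (0.38, [153.0, 262.0], 20845)]
striker [(0.92, [173.0, 225.0], 1289)]
spare_striker [(0.64, [417.0, 200.0], 1054)]
side 462.2825483575804
tester [(0.73, [353.0, 314.0], 14802)]
handle [(0.89, [324.0, 282.0], 1317)]
striker [(0.66, [322.0, 285.0], 1236)]
spare_striker [(0.84, [223.0, 184.0], 765), (0.69, [322.0, 283.0], 1413)]
wrist 325.19226210127806
tester [(0.76, [12.0, 395.0], 569)]
handle []
striker []
spare_striker []
{'time': 0.75, 'qpos': array([ 1.04999506e+00,  2.86268492e-01,  1.57669610e+00, -2.06450360e-05,
        1.27861009e+00, -1.50012280e-01]), 'dq': array([-0.00012199,  0.00079647,  0.00322154, -0.00104511,  0.00051775,
        0.00062068]), 'joint_efforts': array([ 8.22453676e-04, -4.05855131e+01, -2.92909724e+01, -1.37414058e-04,
        4.11612509e-04, -7.67741284e-06]), 'eef_pos': array([0.24455945, 0.62911971, 0.40474801]), 'tcp_rot': array([8.25331863e-01, 5.64647958e-01, 1.23869061e-05, 4.99445175e-06]), 'contact_force': array([-0.38087243, -0.19067649,  0.16337068]), 'wrist_torque': array([-0.05050562,  0.02076171, -0.00413605]), 'opening': 1.0007937800300468}
```

View pics/scene0.png

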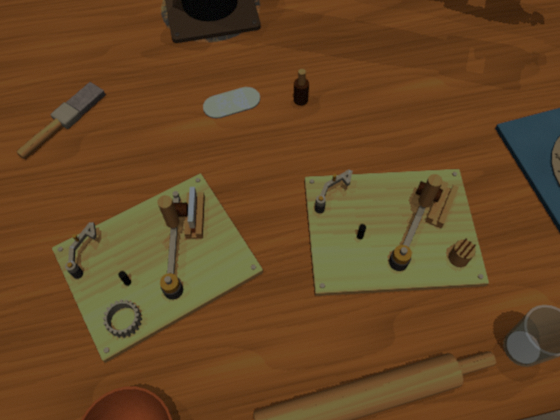

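View pics/side0.png

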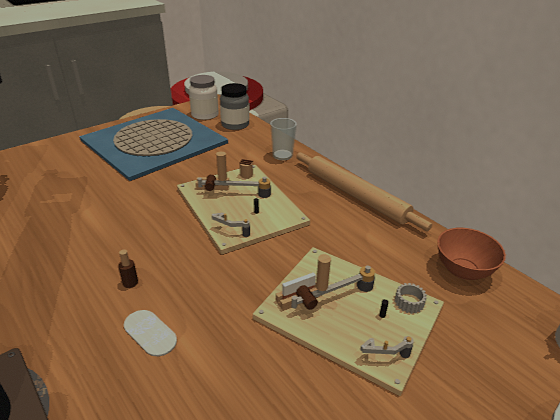

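View pics/wrist0.png

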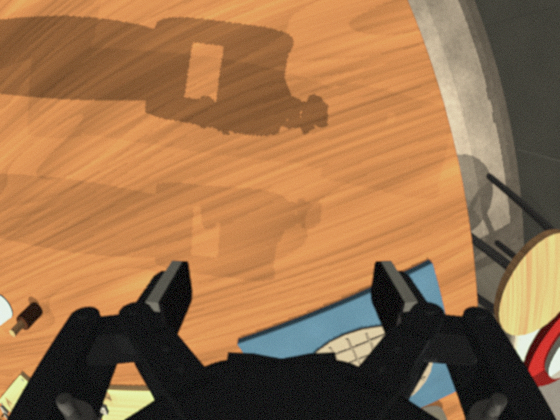

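The loaded tester is the one at lower left in scene: white tile at (192,207), ring cutter at (122,318), handle top near (166,199), pivot near (170,283). In side it has handle top (324,258) and pivot (367,272). The other tester has the stamp. I'll fit its pose next.

```bash
python3 - <<'E'
from h import *
from scipy.optimize import least_squares
cs=cam('scene'); cd=cam('side')
hs=spotter.trace('scene','handle'); hd=spotter.trace('side','handle')
for c,n in((cs,'scene'),(cd,'side')): print(n,ray(c,(280,210)))
S=[(200,179),(260,267),(106,347),(54,257)]; D=[(256,315),(315,251),(441,308),(399,383)]
print('scene',[np.round(atz(cs,p,.015),3)[:2].tolist() for p in S]); print('side',[np.round(atz(cd,p,.015),3)[:2].tolist() for p in D])
# handle top triang & bottoms
for a,b in(((165,199),(324,258)),): print('top',tri([ray(cs,a),ray(cd,b)]))
print('piv',tri([ray(cs,(169,281)),ray(cd,(367,270))]))
for i,(c,n) in enumerate(((cs,'sc'),(cd,'sd'))):
    r=(hs,hd)[i][0]['region']; im=c['img'].copy(); im[r]=im[r]//2+np.array([0,120,0],np.uint8)
    p=[int(v) for v in ((100,160),(270,230))[i]]
    crop=im[p[1]:p[1]+150,p[0]:p[0]+200]; crop0=c['img'][p[1]:p[1]+150,p[0]:p[0]+200]
    save(c,n+'crop.png',cv2.resize(np.hstack([crop0,crop]),None,fx=2,fy=2,interpolation=cv2.INTER_CUBIC))
E
```

```text
scene (array([ 0.97593494, -0.05133202,  0.81491015]), array([-0.47170821,  0.09987973, -0.87607956]))
side (array([ 0.12578608, -0.54650947,  0.64941749]), array([ 0.50914837,  0.62768482, -0.58888004]))
scene [[0.453, -0.086], [0.642, -0.015], [0.719, -0.268], [0.55, -0.343]]
side [[0.444, -0.093], [0.643, -0.028], [0.721, -0.285], [0.54, -0.338]]
top (array([ 0.55090769, -0.13939205,  0.12679754]), [np.float64(0.0023947339617811764), np.float64(0.002394733961781263)])
piv (array([ 0.65131553, -0.15809737,  0.05468311]), [np.float64(0.00117494920574455), np.float64(0.0011749492057445512)])
```

View pics/sccrop.png

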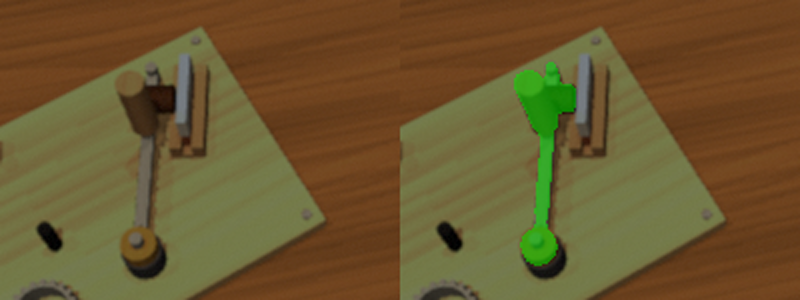

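View pics/sdcrop.png

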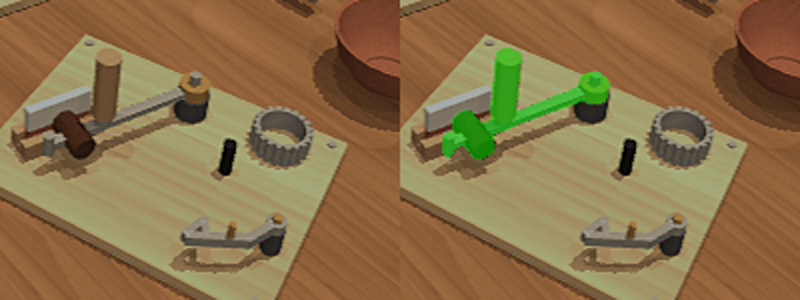

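```bash
cat > fit.py <<'E'
from h import *
from scipy.optimize import least_squares
def local(p,q):
    c,s=np.cos(p[2]),np.sin(p[2]); return np.array([p[0]+c*q[0]-s*q[1],p[1]+s*q[0]+c*q[1],q[2]])
a=np.radians(150)
H=lambda z:(.065+.1*np.cos(a),.1*np.sin(a),z)
C=[(-.11,.14,.015),(.11,.14,.015),(.11,-.14,.015),(-.11,-.14,.015)]
def fit(cs,cd):
    obs=[(cs,u,q) for u,q in zip([(200,179),(260.5,267),(106,347),(54,257)],C)]+[(cd,u,q) for u,q in zip([(256,315),(315,251),(441,308),(399,379)],C)]
    obs+=[(cs,(164.5,200),H(.125)),(cd,(324,257.5),H(.125)),(cd,(322,291),H(.058))]
    f=lambda p:np.concatenate([proj(c,local(p,q))-u for c,u,q in obs])
    r=least_squares(f,[.59,-.18,.33],loss='soft_l1',f_scale=1.5); return r.x,f(r.x).reshape(-1,2)
E
python3 - <<'E'
from fit import *
cs=cam('scene');cd=cam('side')
p,r=fit(cs,cd); print(p,np.degrees(p[2])); print(np.round(r,1).tolist())
print('H',local(p,H(.1)),'piv',local(p,(.065,0,.06)))
print('top tri',tri([ray(cs,(164.5,200)),ray(cd,(324,257.5))]))
print('piv tri',tri([ray(cs,(167,280)),ray(cd,(367,268))]))
E
```

```text
[ 0.58947053 -0.17866674  0.35040982] 20.077003936781402
[[-0.7, -6.7], [3.1, 1.0], [-1.8, 14.8], [-3.4, -8.1], [-5.4, -1.0], [-5.1, -5.0], [1.1, -9.0], [2.9, 10.6], [-0.2, 1.3], [-1.0, 0.4], [-1.7, -4.9]]
H [ 0.55201659 -0.13912092  0.1       ] piv [ 0.65052062 -0.15635337  0.06      ]
top tri (array([ 0.55195271, -0.13954097,  0.12695726]), [np.float64(0.0014431500924800085), np.float64(0.001443150092480128)])
piv tri (array([ 0.65080137, -0.15912326,  0.06030565]), [np.float64(1.8781802671940726e-05), np.float64(1.8781802671907495e-05)])
```

apply_moves --steps '[{"tx": 0,"ty": 0,"tz": -20}]' --hand 1 --force 40

```text
$.steps[0]: bad value
```

apply_moves --steps '[{"tx": -50,"ty": 47,"tz": 0,"wx": 0,"wy": 0,"wz": 0.14},{"tx": -85,"ty": 80,"tz": 0,"wx": 0,"wy": 0,"wz": 0.28},{"tx": -120,"ty": 112,"tz": 0,"wx": 0,"wy": 0,"wz": 0.42},{"tx": -155,"ty": 145,"tz": 0,"wx": 0,"wy": 0,"wz": 0.56},{"tx": -190,"ty": 177,"tz": 0,"wx": 0,"wy": 0,"wz": 0.7},{"tx": -225,"ty": 210,"tz": 0,"wx": 0,"wy": 0,"wz": 0.84},{"tx": -260,"ty": 242,"tz": 0,"wx": 0,"wy": 0,"wz": 0.98},{"tx": -295,"ty": 275,"tz": 0,"wx": 0,"wy": 0,"wz": 1.12},{"tx": -330,"ty": 308,"tz": 0,"wx": 0,"wy": 0,"wz": 1.26},{"tx": -365,"ty": 340,"tz": 0,"wx": 0,"wy": 0,"wz": 1.4},{"tx": -400,"ty": 373,"tz": 0,"wx": 0,"wy": 0,"wz": 1.54},{"tx": -435,"ty": 405,"tz": 0,"wx": 0,"wy": 0,"wz": 1.68}]' --hand 1 --force 40

```text
time: 2.25
eef_pos: [0.4646, 0.0749, 0.4052]
tcp_rot: [0.971, -0.241, 0.001, -0.0]
contact_force: [1.0, 0.4, 1.2]
opening: 0.997
```

```bash
python3 - <<'E'
from h import *
c=cam('wrist'); save(c,'w1.png'); print(c['s']['eef_pos'],c['s']['qpos'],proj(c,(.552,-.1395,.125)),proj(c,(.6508,-.159,.06)))
for l in ['handle','tester']: print(l,[(round(d['confidence'],2),np.round(d['uv']).tolist()) for d in spotter.trace('wrist',l)])
R=Ro.from_quat(c['s']['tcp_rot']).as_matrix(); d=R.T@(np.array([.552,-.1395,.405])-c['s']['eef_pos'])
print(d*1000, np.degrees(np.arctan2(R[1,0],R[0,0])))
E
```

```text
[0.46464547 0.07492185 0.40523235] [-5.62165729e-02 -1.79393651e-01  2.06166433e+00  1.45641369e-04
  1.25790074e+00  4.29834116e-01] [443.66274026 332.06764442] [489.72793149 274.79628222]
handle [(0.66, [469.0, 278.0])]
tester [(0.59, [436.0, 258.0])]
[177.40834653 148.7741899    0.34444021] -27.851241457124384
```

View pics/w1.png

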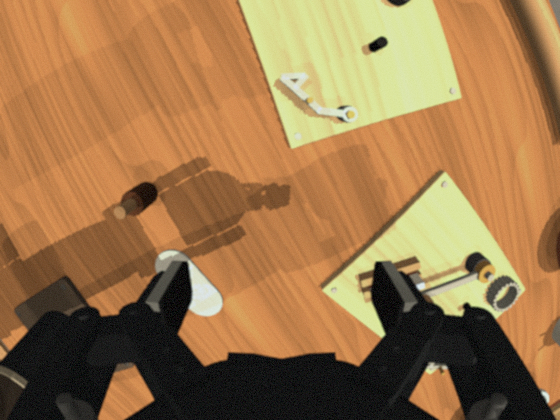

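Board, pivot at (487,270) and cutter (503,292) are visible, but the handle is hidden behind the finger; the pivot prediction is within a few pixels. I'll move to where the handle shows ahead of the fingers.

apply_moves --steps '[{"tx": 12,"ty": 20,"tz": 0,"wx": 0,"wy": 0,"wz": 0.14},{"tx": 24,"ty": 40,"tz": 0,"wx": 0,"wy": 0,"wz": 0.28},{"tx": 36,"ty": 60,"tz": 0,"wx": 0,"wy": 0,"wz": 0.42},{"tx": 48,"ty": 80,"tz": 0,"wx": 0,"wy": 0,"wz": 0.56},{"tx": 60,"ty": 100,"tz": 0,"wx": 0,"wy": 0,"wz": 0.7},{"tx": 72,"ty": 120,"tz": 0,"wx": 0,"wy": 0,"wz": 0.84},{"tx": 84,"ty": 140,"tz": 0,"wx": 0,"wy": 0,"wz": 0.98},{"tx": 96,"ty": 160,"tz": 0,"wx": 0,"wy": 0,"wz": 1.12},{"tx": 102,"ty": 172,"tz": 0,"wx": 0,"wy": 0,"wz": 1.26},{"tx": 102,"ty": 172,"tz": 0,"wx": 0,"wy": 0,"wz": 1.28},{"tx": 102,"ty": 172,"tz": 0,"wx": 0,"wy": 0,"wz": 1.28},{"tx": 102,"ty": 172,"tz": 0,"wx": 0,"wy": 0,"wz": 1.28}]'

```text
time: 3.6
eef_pos: [0.4755, -0.1215, 0.4047]
tcp_rot: [-0.639, 0.77, 0.0, 0.0]
contact_force: [-0.6, -0.9, -0.2]
opening: 1.005
```

```bash
python3 - <<'E'
from h import *
c=cam('wrist'); save(c,'w2.png'); print(c['s']['eef_pos'],c['s']['qpos'],proj(c,(.552,-.1395,.125)),proj(c,(.552,-.1395,.058)),proj(c,(.6508,-.159,.06)))
for l in ['handle','tester']: print(l,[(round(d['confidence'],2),np.round(d['uv']).tolist()) for d in spotter.trace('wrist',l)])
R=Ro.from_quat(c['s']['tcp_rot']).as_matrix(); d=R.T@(np.array([.552,-.1395,.405])-c['s']['eef_pos'])
print(d*1000, np.degrees(np.arctan2(R[1,0],R[0,0])))
E
```

```text
[ 0.47546737 -0.12149171  0.40466842] [-4.57309322e-01 -1.28796865e-01  2.01851078e+00  3.89083821e-04
  1.25214957e+00  1.29875957e+00] [284.37827923 102.16457824] [283.69391062 103.01823997] [284.72781214   2.52339872]
handle [(0.84, [287.0, 102.0])]
tester [(0.87, [302.0, 79.0])]
[  3.59195525 -78.54062928  -0.3458106 ] -100.62232487224883
```

View pics/w2.png

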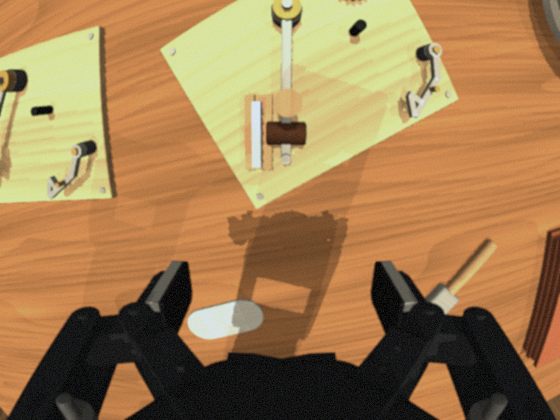

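Handle seen nearly end-on at (288,104), predicted (284,102); pivot cap at (287,6), tile left of the striker at (257,135), catch at (430,75). I'll combine all three views.

```bash
python3 - <<'E'
from h import *
w=cam('wrist');cs=cam('scene');cd=cam('side')
d=spotter.trace('wrist','handle')[0]['region']; y,x=np.nonzero(d); print('reg',x.min(),x.max(),y.min(),y.max())
im=w['img'][0:200,190:390]; save(w,'w2c.png',cv2.resize(im,None,fx=3,fy=3,interpolation=cv2.INTER_CUBIC))
r=[ray(w,(288,104)),ray(cs,(164.5,200)),ray(cd,(324,257.5))]
print(tri(r)); print(tri(r[:2]),tri([r[0],r[2]]))
r=[ray(w,(287,5)),ray(cs,(167,280)),ray(cd,(367,268))]
print(tri(r))
E
```

```text
reg 265 305 0 162
(array([ 0.55104959, -0.14074417,  0.12726882]), [np.float64(0.0019246482054558348), np.float64(0.0023766300120971347), np.float64(0.0011795548306295864)])
(array([ 0.54982121, -0.14059637,  0.12455876]), [np.float64(0.0019265106729999223), np.float64(0.00192651067299995)]) (array([ 0.5503275 , -0.14259663,  0.12930322]), [np.float64(0.0002861999143901427), np.float64(0.00028619991439006004)])
(array([ 0.64954384, -0.1600617 ,  0.06006401]), [np.float64(0.002106660513075035), np.float64(0.0013525400934737736), np.float64(0.0012283696131289712)])
```

View pics/w2c.png

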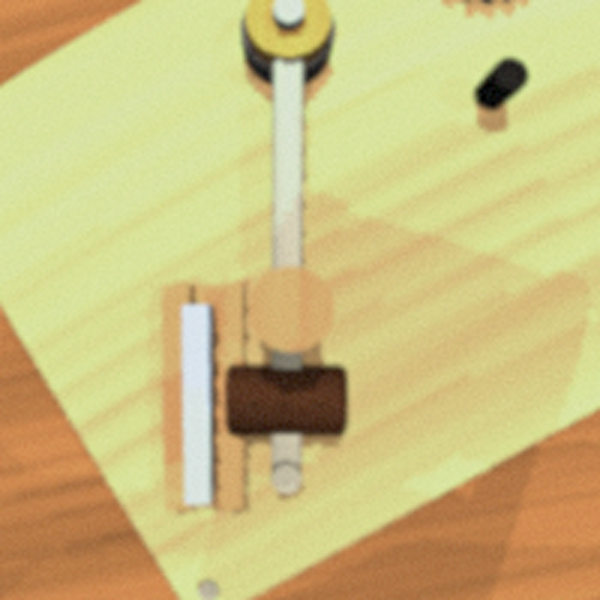

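apply_moves --steps '[{"tx": 4,"ty": -40,"tz": 0,"wx": 0,"wy": 0,"wz": 0},{"tx": 7,"ty": -78,"tz": 0,"wx": 0,"wy": 0,"wz": 0},{"tx": 7,"ty": -78,"tz": 20,"wx": 0,"wy": 0,"wz": 0},{"tx": 7,"ty": -78,"tz": 50,"wx": 0,"wy": 0,"wz": 0},{"tx": 7,"ty": -78,"tz": 80,"wx": 0,"wy": 0,"wz": 0},{"tx": 7,"ty": -78,"tz": 100,"wx": 0,"wy": 0,"wz": 0},{"tx": 7,"ty": -78,"tz": 120,"wx": 0,"wy": 0,"wz": 0},{"tx": 7,"ty": -78,"tz": 135,"wx": 0,"wy": 0,"wz": 0},{"tx": 7,"ty": -78,"tz": 146,"wx": 0,"wy": 0,"wz": 0},{"tx": 7,"ty": -78,"tz": 146,"wx": 0,"wy": 0,"wz": 0},{"tx": 7,"ty": -78,"tz": 146,"wx": 0,"wy": 0,"wz": 0}]'

```text
time: 5.05
eef_pos: [0.5511, -0.1444, 0.2593]
tcp_rot: [-0.637, 0.771, -0.0, 0.0]
contact_force: [0.9, 0.2, -0.1]
opening: 0.998
```

```bash
python3 - <<'E'
from h import *
c=cam('wrist'); save(c,'w3.png'); s=c['s'];print(s['eef_pos'],s['contact_force']);print(proj(c,(.551,-.1407,.125)))
c=cam('side'); save(c,'s3.png',cv2.resize(c['img'][180:400,200:480],None,fx=2.5,fy=2.5))
E
```

```text
[ 0.55105559 -0.14439754  0.25925905] [ 0.90050793  0.15763831 -0.05730882]
[268.59936843 311.97958463]
```

View pics/w3.png

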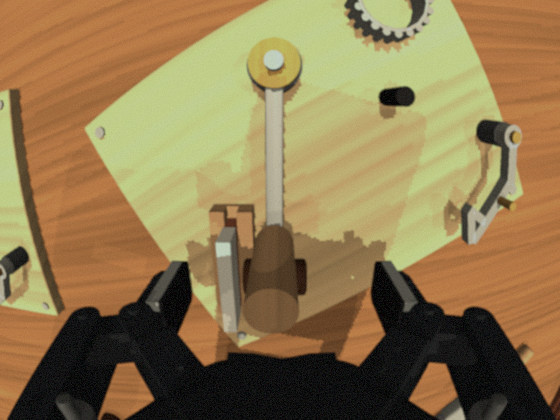

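View pics/s3.png

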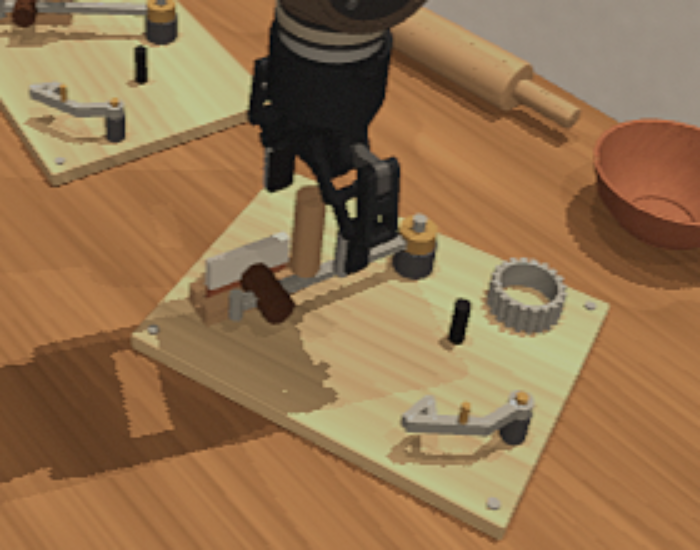

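The handle stands between the open fingers in both views (wrist top at (271,313), predicted (269,312)). Closing.

apply_moves --steps '[{"tx": 0,"ty": 0,"tz": 0,"wx": 0,"wy": 0,"wz": 0},{"tx": 0,"ty": 0,"tz": 0,"wx": 0,"wy": 0,"wz": 0},{"tx": 0,"ty": 0,"tz": 0,"wx": 0,"wy": 0,"wz": 0},{"tx": 0,"ty": 0,"tz": 0,"wx": 0,"wy": 0,"wz": 0},{"tx": 0,"ty": 0,"tz": 0,"wx": 0,"wy": 0,"wz": 0},{"tx": 0,"ty": 0,"tz": 0,"wx": 0,"wy": 0,"wz": 0},{"tx": 0,"ty": 0,"tz": 0,"wx": 0,"wy": 0,"wz": 0},{"tx": 0,"ty": 0,"tz": 0,"wx": 0,"wy": 0,"wz": 0}]' --hand 0 --force 40

```text
time: 5.95
eef_pos: [0.5508, -0.144, 0.2591]
tcp_rot: [-0.637, 0.771, 0.0, 0.0]
contact_force: [-0.6, 2.3, 4.7]
opening: 0.243
```

```bash
python3 - <<'E'
from h import *
s=readout.get_state(); print(s['eef_pos'],s['contact_force'],s['wrist_torque'],s['opening'])
c=cam('wrist'); save(c,'w4.png')
# plan arc
P=np.array([.650,-.1595]); G=s['eef_pos'][:2]; R=Ro.from_quat(s['tcp_rot']).as_matrix()
v=G-P; th0=np.arctan2(v[1],v[0]); rest=np.radians(169.25)
print('r',np.hypot(*v),'angle',np.degrees(th0),'joint',(th0%(2*np.pi))-rest,'toolx',np.degrees(np.arctan2(R[1,0],R[0,0])))
j0=(th0%(2*np.pi))-rest
for j in np.arange(.1,1.2,.05):
    dth=j-j0; q=P+Ro.from_euler('z',dth).as_matrix()[:2,:2]@v; d=R.T@np.array([*(q-G),0])*1000
    print(round(j,2),np.round(d[:2],1),'wz',round(-dth,3))
E
```

```text
[ 0.55082171 -0.14403889  0.25905407] [-0.557121    2.33610675  4.74599463] [0.5909152  0.21449785 0.13090915] 0.24334541978198354
r 0.10037619002563393 angle 171.13936165319538 joint 0.03297558160918257 toolx -100.82727986749052
0.1 [ 6.7 -0.5] wz -0.067
0.15 [11.7 -1.1] wz -0.117
0.2 [16.6 -2. ] wz -0.167
0.25 [21.5 -3.1] wz -0.217
0.3 [26.3 -4.5] wz -0.267
0.35 [31.1 -6.1] wz -0.317
0.4 [35.8 -7.9] wz -0.367
0.45 [ 40.3 -10. ] wz -0.417
0.5 [ 44.8 -12.3] wz -0.467
0.55 [ 49.1 -14.8] wz -0.517
0.6 [ 53.3 -17.5] wz -0.567
0.65 [ 57.4 -20.5] wz -0.617
0.7 [ 61.3 -23.6] wz -0.667
0.75 [ 65.1 -27. ] wz -0.717
0.8 [ 68.7 -30.5] wz -0.767
0.85 [ 72.1 -34.2] wz -0.817
0.9 [ 75.3 -38. ] wz -0.867
0.95 [ 78.3 -42. ] wz -0.917
1.0 [ 81.1 -46.2] wz -0.967
1.05 [ 83.7 -50.5] wz -1.017
1.1 [ 86.1 -54.9] wz -1.067
1.15 [ 88.2 -59.4] wz -1.117
```

View pics/w4.png

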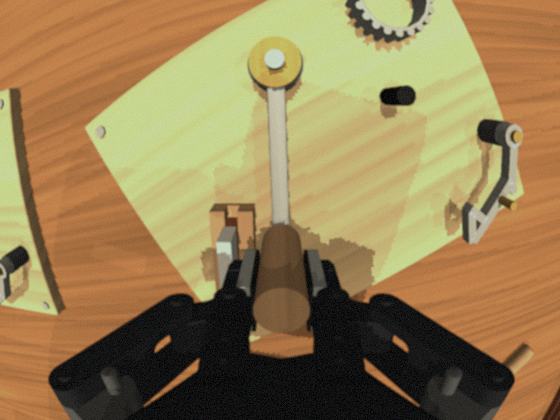

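The handle is held between the pads at (280,290); the opening of 0.243 matches 22 mm, and the wrist reads the 2.3 N spring pull. Drawing along the arc.

apply_moves --steps '[{"tx": 6.7,"ty": -0.5,"tz": 0,"wx": 0,"wy": 0,"wz": -0.067},{"tx": 11.7,"ty": -1.1,"tz": 0,"wx": 0,"wy": 0,"wz": -0.117},{"tx": 16.6,"ty": -2,"tz": 0,"wx": 0,"wy": 0,"wz": -0.167},{"tx": 21.5,"ty": -3.1,"tz": 0,"wx": 0,"wy": 0,"wz": -0.217},{"tx": 26.3,"ty": -4.5,"tz": 0,"wx": 0,"wy": 0,"wz": -0.267},{"tx": 31.1,"ty": -6.1,"tz": 0,"wx": 0,"wy": 0,"wz": -0.317},{"tx": 35.8,"ty": -7.9,"tz": 0,"wx": 0,"wy": 0,"wz": -0.367},{"tx": 40.3,"ty": -10,"tz": 0,"wx": 0,"wy": 0,"wz": -0.417},{"tx": 44.8,"ty": -12.3,"tz": 0,"wx": 0,"wy": 0,"wz": -0.467},{"tx": 49.1,"ty": -14.8,"tz": 0,"wx": 0,"wy": 0,"wz": -0.517},{"tx": 53.3,"ty": -17.5,"tz": 0,"wx": 0,"wy": 0,"wz": -0.567},{"tx": 53.3,"ty": -17.5,"tz": 0,"wx": 0,"wy": 0,"wz": -0.567}]'

```text
time: 7.2
eef_pos: [0.5581, -0.2002, 0.259]
tcp_rot: [0.827, -0.562, -0.0, -0.0]
contact_force: [-1.6, 3.5, 5.0]
opening: 0.245
```

```bash
cat > plan.py <<'E'
from h import *
s=readout.get_state(); print(s['eef_pos'],s['contact_force'],s['wrist_torque'],s['opening'])
c=cam('wrist'); import sys; save(c,sys.argv[1])
P=np.array([.650,-.1595]); G=s['eef_pos'][:2]; R=Ro.from_quat(s['tcp_rot']).as_matrix()
v=G-P; th0=np.arctan2(v[1],v[0]); rest=np.radians(169.25)
j0=(th0%(2*np.pi))-rest
print('r',np.hypot(*v),'joint',j0,'toolx turn',np.arctan2(R[1,0],R[0,0])+np.radians(100.75))
t=np.array([-v[1],v[0]])/np.hypot(*v); f=s['contact_force'][:2]; print('F tang',f@t,'F rad',f@v/np.hypot(*v))
for j in eval(sys.argv[2]):
    dth=j-j0; q=P+Ro.from_euler('z',dth).as_matrix()[:2,:2]@(v/np.hypot(*v)*.1003); d=R.T@np.array([*(q-G),0])*1000
    print(round(j,2),np.round(d[:2],1),'wz',round(-dth,3))
E
python3 plan.py w5.png 'np.arange(.65,1.2,.05)'
```

```text
[ 0.558087   -0.20016082  0.25901507] [-1.63094609  3.52369251  4.99834138] [0.61472848 0.20124452 0.01821172] 0.24548642182940444
r 0.1005052341726025 joint 0.6041251010038322 toolx turn 0.5650779072187722
F tang -3.8822730276493793 F rad 0.06595614244447542
0.65 [ 4.6 -0.5] wz -0.046
0.7 [ 9.6 -1. ] wz -0.096
0.75 [14.5 -1.8] wz -0.146
0.8 [19.4 -2.9] wz -0.196
0.85 [24.3 -4.2] wz -0.246
0.9 [29.  -5.7] wz -0.296
0.95 [33.7 -7.5] wz -0.346
1.0 [38.3 -9.5] wz -0.396
1.05 [ 42.8 -11.7] wz -0.446
1.1 [ 47.2 -14.1] wz -0.496
1.15 [ 51.5 -16.8] wz -0.546
```

View pics/w5.png

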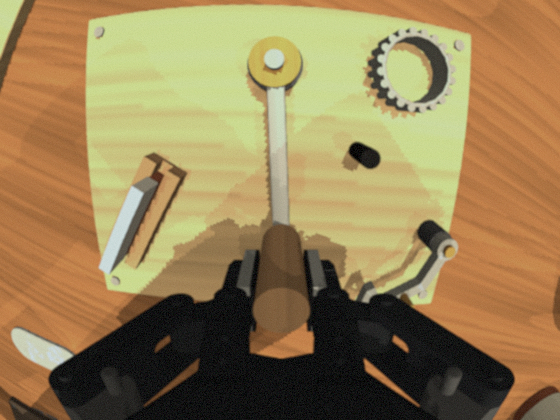

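The arm tracks (joint about 0.60, radial force about 0, tangential pull 3.9 N); the striker lies from (275,90) to the grip and the catch is ahead at (430,260). Continuing past the catch.

apply_moves --steps '[{"tx": 4.6,"ty": -0.5,"tz": 0,"wx": 0,"wy": 0,"wz": -0.046},{"tx": 9.6,"ty": -1,"tz": 0,"wx": 0,"wy": 0,"wz": -0.096},{"tx": 14.5,"ty": -1.8,"tz": 0,"wx": 0,"wy": 0,"wz": -0.146},{"tx": 19.4,"ty": -2.9,"tz": 0,"wx": 0,"wy": 0,"wz": -0.196},{"tx": 24.3,"ty": -4.2,"tz": 0,"wx": 0,"wy": 0,"wz": -0.246},{"tx": 29,"ty": -5.7,"tz": 0,"wx": 0,"wy": 0,"wz": -0.296},{"tx": 33.7,"ty": -7.5,"tz": 0,"wx": 0,"wy": 0,"wz": -0.346},{"tx": 38.3,"ty": -9.5,"tz": 0,"wx": 0,"wy": 0,"wz": -0.396},{"tx": 42.8,"ty": -11.7,"tz": 0,"wx": 0,"wy": 0,"wz": -0.446},{"tx": 47.2,"ty": -14.1,"tz": 0,"wx": 0,"wy": 0,"wz": -0.496},{"tx": 50.6,"ty": -16.2,"tz": 0,"wx": 0,"wy": 0,"wz": -0.536},{"tx": 50.6,"ty": -16.2,"tz": 0,"wx": 0,"wy": 0,"wz": -0.536}]'

```text
time: 8.45
eef_pos: [0.5916, -0.2413, 0.2591]
tcp_rot: [0.946, -0.323, -0.0, 0.0]
contact_force: [-2.9, 1.6, 6.7]
opening: 0.244
```

```bash
python3 plan.py w6.png '[1.17,1.12,1.1,1.08,1.06,1.04,1.03,1.02]'; python3 - <<'E'
from h import *
c=cam('side'); save(c,'s6.png',cv2.resize(c['img'][180:400,200:480],None,fx=2.5,fy=2.5))
E
```

```text
[ 0.59159428 -0.24126952  0.25909383] [-2.93143797  1.60751967  6.67975391] [ 0.3187697   0.50546033 -0.08788696] 0.2443280983021279
r 0.10048622943713366 joint 1.1381784307342135 toolx turn 1.1003862397203408
F tang -3.319764460701659 F rad 0.3957422814305894
1.17 [ 3.2 -0.4] wz -0.032
1.12 [-1.8 -0.1] wz 0.018
1.1 [-3.8 -0.1] wz 0.038
1.08 [-5.8 -0.1] wz 0.058
1.06 [-7.8 -0.2] wz 0.078
1.04 [-9.8 -0.3] wz 0.098
1.03 [-10.9  -0.4] wz 0.108
1.02 [-11.9  -0.4] wz 0.118
```

View pics/w6.png

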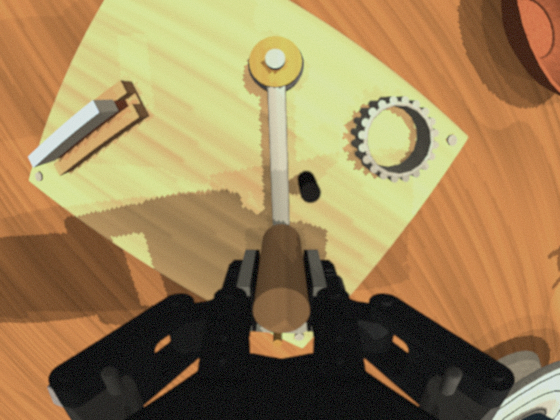

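View pics/s6.png

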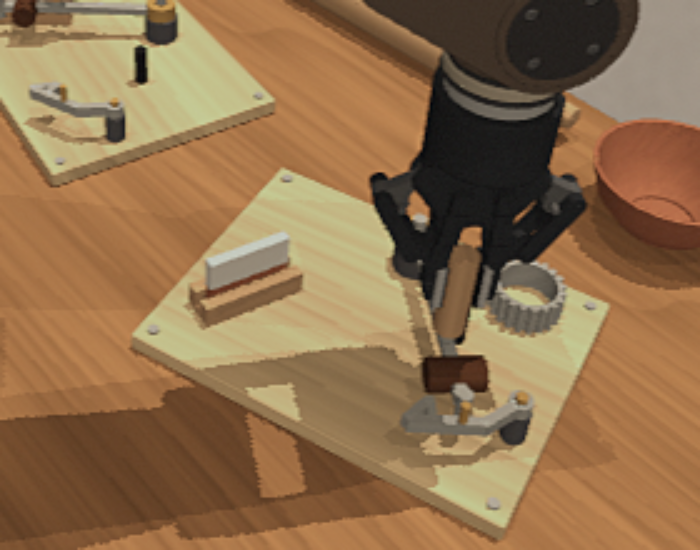

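The striker's end is past the hook (side view: arm end at (460,390), hook tip at (415,415)). I'll ease it back slowly onto the catch before opening.

apply_moves --steps '[{"tx": -1.8,"ty": -0.1,"tz": 0,"wx": 0,"wy": 0,"wz": 0.018},{"tx": -2.8,"ty": -0.1,"tz": 0,"wx": 0,"wy": 0,"wz": 0.028},{"tx": -3.8,"ty": -0.1,"tz": 0,"wx": 0,"wy": 0,"wz": 0.038},{"tx": -4.8,"ty": -0.1,"tz": 0,"wx": 0,"wy": 0,"wz": 0.048},{"tx": -5.8,"ty": -0.1,"tz": 0,"wx": 0,"wy": 0,"wz": 0.058},{"tx": -6.8,"ty": -0.2,"tz": 0,"wx": 0,"wy": 0,"wz": 0.068},{"tx": -7.8,"ty": -0.2,"tz": 0,"wx": 0,"wy": 0,"wz": 0.078},{"tx": -7.8,"ty": -0.2,"tz": 0,"wx": 0,"wy": 0,"wz": 0.078},{"tx": -7.8,"ty": -0.2,"tz": 0,"wx": 0,"wy": 0,"wz": 0.078}]'

```text
time: 9.45
eef_pos: [0.5852, -0.2362, 0.2591]
tcp_rot: [0.933, -0.36, -0.0, 0.001]
contact_force: [-3.6, 0.6, 5.6]
opening: 0.245
```

```bash
python3 plan.py w7.png '[1.06,1.05,1.04,1.03,1.02]'; python3 - <<'E'
from h import *
c=cam('side'); save(c,'s7.png',cv2.resize(c['img'][270:390,330:460],None,fx=4.5,fy=4.5,interpolation=cv2.INTER_CUBIC))
E
```

```text
[ 0.58522649 -0.23616422  0.25910468] [-3.63585219  0.57920171  5.64426931] [ 0.24648383  0.52826862 -0.12280087] 0.24499930084270033
r 0.10036438625803805 joint 1.0568941264549832 toolx turn 1.021593946605717
F tang -3.151084876496717 F rad 1.9040902974875222
1.06 [ 0.3 -0.1] wz -0.003
1.05 [-0.7 -0. ] wz 0.007
1.04 [-1.7 -0. ] wz 0.017
1.03 [-2.7 -0. ] wz 0.027
1.02 [-3.7 -0. ] wz 0.037
```

View pics/s7.png

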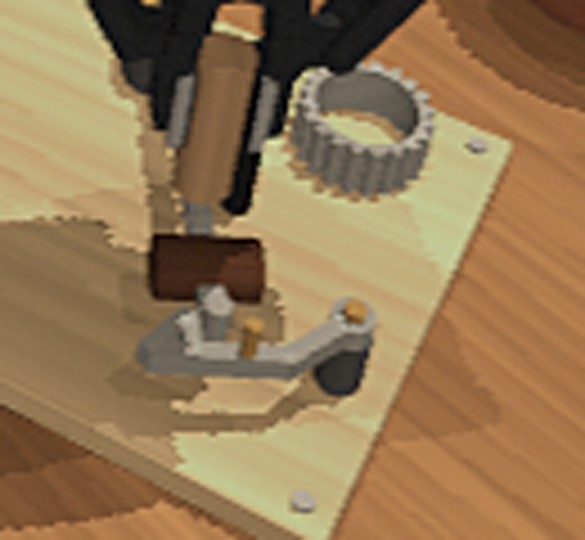

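The arm-end pin (215,310 in crop) sits inside the hook. Easing on, one row at a time in millimetres, to feel the catch take the load.

apply_moves --steps '[{"tx": -0.7,"ty": 0,"tz": 0,"wx": 0,"wy": 0,"wz": 0.007},{"tx": -1.2,"ty": 0,"tz": 0,"wx": 0,"wy": 0,"wz": 0.012},{"tx": -1.7,"ty": 0,"tz": 0,"wx": 0,"wy": 0,"wz": 0.017},{"tx": -1.7,"ty": 0,"tz": 0,"wx": 0,"wy": 0,"wz": 0.017},{"tx": -1.7,"ty": 0,"tz": 0,"wx": 0,"wy": 0,"wz": 0.017}]'

```text
time: 10.05
eef_pos: [0.5842, -0.2353, 0.2591]
tcp_rot: [0.93, -0.367, 0.0, 0.001]
contact_force: [-3.2, -0.8, 5.0]
opening: 0.245
```

```bash
python3 plan.py w8.png '[1.05,1.04,1.03,1.02,1.01]'
```

```text
[ 0.58423043 -0.23533082  0.25906629] [-3.24387318 -0.79298483  4.9971959 ] [-0.06912743  0.50895935  0.02210178] 0.24541127220908704
r 0.10037903198993339 joint 1.0439556326331747 toolx turn 1.0062307219575222
F tang -1.9309937669297754 F rad 2.724481827569119
1.05 [ 0.6 -0.1] wz -0.006
1.04 [-0.4 -0.1] wz 0.004
1.03 [-1.4 -0. ] wz 0.014
1.02 [-2.4 -0. ] wz 0.024
1.01 [-3.4 -0. ] wz 0.034
```

apply_moves --steps '[{"tx": -0.5,"ty": 0,"tz": 0,"wx": 0,"wy": 0,"wz": 0.005},{"tx": -1,"ty": 0,"tz": 0,"wx": 0,"wy": 0,"wz": 0.01},{"tx": -1,"ty": 0,"tz": 0,"wx": 0,"wy": 0,"wz": 0.01},{"tx": -1,"ty": 0,"tz": 0,"wx": 0,"wy": 0,"wz": 0.01}]'

```text
time: 10.5
eef_pos: [0.5838, -0.235, 0.2591]
tcp_rot: [0.928, -0.372, 0.001, 0.001]
contact_force: [0.4, -5.2, 2.6]
opening: 0.245
```

```bash
python3 plan.py w9.png '[1.05,1.04,1.03]'
```

```text
[ 0.58382988 -0.23499402  0.25908977] [ 0.37688466 -5.20115871  2.59294191] [-0.57941228  0.17235642  0.28312898] 0.24520185207055242
r 0.10038840521446966 joint 1.0387431523756598 toolx turn 0.9969282656779466
F tang 3.711722025417639 F rad 3.66295147850717
1.05 [ 1.1 -0.1] wz -0.011
1.04 [ 0.1 -0.1] wz -0.001
1.03 [-0.9 -0.1] wz 0.009
```

The catch now takes the load (tangential force went from −3.2 through zero to +3.7 N at 1.04). Relieving the strain, then opening.

apply_moves --steps '[{"tx": 0.4,"ty": 0.3,"tz": 0,"wx": 0,"wy": 0,"wz": -0.005},{"tx": 0.6,"ty": 0.5,"tz": 0,"wx": 0,"wy": 0,"wz": -0.008},{"tx": 0.6,"ty": 0.5,"tz": 0,"wx": 0,"wy": 0,"wz": -0.008},{"tx": 0.6,"ty": 0.5,"tz": 0,"wx": 0,"wy": 0,"wz": -0.008}]'

```text
time: 10.95
eef_pos: [0.5839, -0.2353, 0.2591]
tcp_rot: [0.93, -0.368, 0.001, 0.0]
contact_force: [0.8, -5.3, 3.6]
opening: 0.246
```

```bash
python3 plan.py w10.png '[1.04]'
```

```text
[ 0.58391636 -0.23528918  0.25907278] [ 0.81027304 -5.26997425  3.56682208] [-0.69209446  0.0437686   0.00788572] 0.24606726466793355
r 0.10055370697509693 joint 1.0413247901995124 toolx turn 1.0041833381332363
F tang 4.074131465696476 F rad 3.4395673834165765
1.04 [-0.1 -0.2] wz 0.001
```

apply_moves --steps '[{"tx": 0.5,"ty": 0.3,"tz": 0,"wx": 0,"wy": 0,"wz": 0},{"tx": 0.7,"ty": 0.5,"tz": 0,"wx": 0,"wy": 0,"wz": 0},{"tx": 0.7,"ty": 0.5,"tz": 0,"wx": 0,"wy": 0,"wz": 0},{"tx": 0.7,"ty": 0.5,"tz": 0,"wx": 0,"wy": 0,"wz": 0}]'

```text
time: 11.4
eef_pos: [0.584, -0.2356, 0.259]
tcp_rot: [0.93, -0.368, 0.0, -0.0]
contact_force: [1.0, -2.3, 5.1]
opening: 0.247
```

```bash
python3 plan.py w11.png '[1.04]'
```

```text
[ 0.58401649 -0.23556906  0.25904106] [ 0.98114009 -2.28550036  5.12435834] [-0.32349416  0.00243158  0.04359753] 0.2471236105088998
r 0.10069917908469851 joint 1.0439008104421212 toolx turn 1.0043284260600291
F tang 2.2387445052947976 F rad 1.0835916292072774
1.04 [-0.4 -0.4] wz 0.004
```

Small residual now. Opening.

apply_moves --steps '[{"tx": 0.3,"ty": 0.1,"tz": 0,"wx": 0,"wy": 0,"wz": 0},{"tx": 0.3,"ty": 0.1,"tz": 0,"wx": 0,"wy": 0,"wz": 0},{"tx": 0.3,"ty": 0.1,"tz": 0,"wx": 0,"wy": 0,"wz": 0}]'

```text
time: 11.75
eef_pos: [0.5841, -0.2357, 0.2591]
tcp_rot: [0.93, -0.368, -0.0, -0.0]
contact_force: [0.7, -2.4, 5.5]
opening: 0.245
```

apply_moves --steps '[{"tx": 0,"ty": 0,"tz": 0,"wx": 0,"wy": 0,"wz": 0},{"tx": 0,"ty": 0,"tz": 0,"wx": 0,"wy": 0,"wz": 0},{"tx": 0,"ty": 0,"tz": 0,"wx": 0,"wy": 0,"wz": 0},{"tx": 0,"ty": 0,"tz": 0,"wx": 0,"wy": 0,"wz": 0},{"tx": 0,"ty": 0,"tz": 0,"wx": 0,"wy": 0,"wz": 0},{"tx": 0,"ty": 0,"tz": 0,"wx": 0,"wy": 0,"wz": 0},{"tx": 0,"ty": 0,"tz": 0,"wx": 0,"wy": 0,"wz": 0}]' --hand 1

```text
time: 12.45
eef_pos: [0.584, -0.2361, 0.2587]
tcp_rot: [0.93, -0.368, -0.0, -0.0]
contact_force: [0.3, 0.8, 0.1]
opening: 0.998
```

```bash
python3 plan.py w12.png '[1.04]'
```

```text
[ 0.58399384 -0.23613554  0.25870547] [0.30177154 0.81004053 0.11374039] [ 0.00695429 -0.03006229 -0.02906568] 0.9976352614316476
r 0.10114256910723292 joint 1.0474015942706991 toolx turn 1.004345029633317
F tang -0.2999848926057221 F rad -0.8107038885347135
1.04 [-0.8 -0.8] wz 0.007
```

View pics/w12.png

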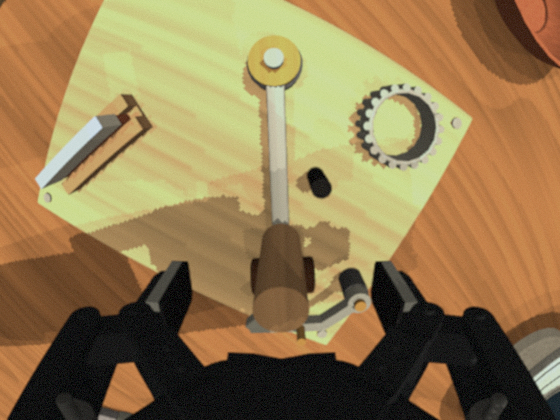

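The striker stays put with the fingers open (handle centred at (280,300), clear of both fingers). Rising straight up.

apply_moves --steps '[{"tx": 0,"ty": 0,"tz": -15,"wx": 0,"wy": 0,"wz": 0},{"tx": 0,"ty": 0,"tz": -35,"wx": 0,"wy": 0,"wz": 0},{"tx": 0,"ty": 0,"tz": -60,"wx": 0,"wy": 0,"wz": 0},{"tx": 0,"ty": 0,"tz": -90,"wx": 0,"wy": 0,"wz": 0},{"tx": 0,"ty": 0,"tz": -120,"wx": 0,"wy": 0,"wz": 0},{"tx": 0,"ty": 0,"tz": -140,"wx": 0,"wy": 0,"wz": 0},{"tx": 0,"ty": 0,"tz": -145,"wx": 0,"wy": 0,"wz": 0},{"tx": 0,"ty": 0,"tz": -145,"wx": 0,"wy": 0,"wz": 0},{"tx": 0,"ty": 0,"tz": -145,"wx": 0,"wy": 0,"wz": 0}]'

```text
time: 13.4
eef_pos: [0.5837, -0.236, 0.4025]
tcp_rot: [0.93, -0.368, -0.001, -0.0]
contact_force: [-0.2, -0.2, -1.1]
opening: 1.002
```

```bash
python3 - <<'E'
from h import *
s=readout.get_state();print(s['time'],s['eef_pos'],s['contact_force'])
c=cam('side'); save(c,'s13.png')
E
```

```text
13.4 [ 0.58368034 -0.23595374  0.40246916] [-0.18167704 -0.20401593 -1.09612811]
```

View pics/s13.png

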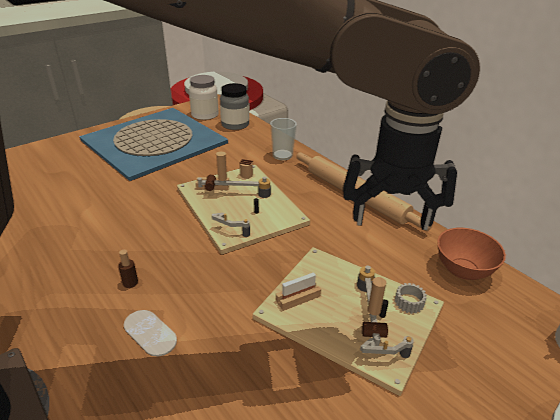

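The side view shows the loaded tester's striker cocked at the catch (375,345), the tile standing at (298,285), the spare striker at rest (235,183), and the gripper clear of everything.

```bash
python3 -c "
from plant import ctrl; print(ctrl.sign_off())"
```

```text
the job is handed in; nothing more can be done
None
```

The striker of the tester holding the tile is cocked and held by its catch, and I've handed the job in at about 13.4 s of the 38 s allowed. I gripped it by the wooden handle, drew it to about 1.14 rad, and eased it back until the catch took the load at about 1.04 rad. Only then did I open the fingers and rise straight up.

**Last checks:**
- **Catch:** the sideways force on the gripper changed sign as the catch took over. The striker stayed put after I let go and rose away.
- **Scene:** the final side view shows the tile still standing, the other tester's striker at rest and the gripper touching nothing.

**Disagreements:**
- **Board corners:** the corners I picked by eye came out about 5% short of the stated board size, so I didn't rely on them. I used the handle and pivot points instead. Those came out 100.8 mm apart against the stated 100 mm, and the handle top at about 127 mm against 125 mm.
- **Residual force:** about 2 N still showed at the grip just before I opened the fingers. The striker did not visibly move when I let go.

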